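# Put the missing return spring back on the wedge press

## Robot

A 7-joint arm with a two-finger parallel gripper is mounted at the origin on the work surface. World frame = base frame: x ahead of the robot, y to its left, z up, the work surface at z = 0. Lengths are in m, angles in rad, forces in N, time in s.
With the tool pointing down it reaches from about 0.425 to 0.8 m from the base axis. Payload 8.3 kg.
Tool frame: the origin (TCP) lies midway between the tips of the shut fingers; the grasp point (between the pads) lies 19 mm behind it (grip_point_offset is the distance from the TCP to the grasp point, in m); z points along the fingers, y is the line along which they close (so a half turn about z gives the same grasp; the last joint's range is limited). The gripper opens to 85 mm and grips with 20 to 120 N. Pads are 22 mm wide; open, the fingers measure 114 mm over their backs; the gripper's body (76 mm by 85 mm) begins 54 mm behind the grasp point. The pads swing forward as they close: fully open they stand 13 mm farther back than shut.
Start: joints at [-1.232, 0.383, 0.016, 1.37, -0.006, 1.388, -0.046], TCP at [0.244, 0.575, 0.231] pointing down, gripper open.
Joint ranges: [-2.95, 2.95], [-0.25, 2.06], [-1.52, 1.56], [0.18, 2.33], [-1.44, 4.58], [0.02, 2.06], [-3.01, 3.01]. Speed limits (rad/s): [2.39, 2.39, 3.01, 3.01, 3.14, 3.14, 3.14].

## Interface

Orientations are given as a 3x3 rotation matrix whose columns are the frame's x, y, z axes.
In Python, from rig import read_state, get_image, finish_job, grip_point_offset gives the robot as it stands.
- The arm moves only by the tool servo_tool, never from a script. Its argument "steps" is a list of rows, each an object of numbers: "dx", "dy", "dz": the shift along the tool's x, y, z in mm; "rx", "ry", "rz": the turn, a rotation vector about the tool's x, y, z in degrees; "hand": the gripper's target within -1 to 1 (fully open at 1, half-way at 0, shut at -1). A call has 1 to 12 rows; each row shifts and turns the commanded pose from where the row before left it, along the tool's axes as they then stand; what a row does not reach is not made up. A row lasts 1/12 s, in which the tool goes at most 41.7 mm and 7.16 degrees, less where a joint would pass 70% of its speed; a pose out of reach is approached as far as the arm can. A call with a gripper value outside its range is refused whole. The fingers move at their own pace and stop on an object; "force" is the grip in N (left out, the last holds). Time passes only in rows, so rows that do not move let the fingers close. It gives the time, the measured TCP pose, the force, the opening and the grip force at its end, in the units of the state.
- read_state(): the state, without advancing time (a new reading comes with each control period).
- get_image(name): name is "scene" or "top" or "wrist"; returns a dict with "frame" (480x640x3 uint8, red, green, blue), "fx", "fy", "cx", "cy" (pixels), "xyz" and "rotation" of the camera in the world; the wrist camera has in their place "hand_eye" (4x4, takes a point from camera to tool coordinates, whose origin is the TCP and whose axes are the flange's). Camera axes: x right, y down, z forward; pixel columns grow to the right and rows downward; lengths in m; the calibration is good to about 2 mm. A picture is of the moment at which its call begins: read the wrist's pose just before it. There is no depth.
- finish_job(): hands the job in; it is judged then, once.
The state is a dict: "time_s": time; "qpos": joint angles; "joint_velocities": joint speeds; "effort": joint torques, N m; "ee_pos": TCP position; "tcp_rot": TCP orientation; "contact_force": force on the tool from outside, world axes, zero at the start; "torque": the same for the moment, N m; "width": finger opening in m; "grip_force": force on a finger pad.
Only numpy, scipy, OpenCV 4.12 (cv2) and the standard library are available. Lean on these libraries where they do the work, as an engineer would, in place of code of your own. Each camera call takes 0.05 s, during which the arm holds its last target. There are 200 camera calls.

## Task

The vegetable wedge press has been stripped and washed, and one of its two guide rods still lacks its return spring. From the red tray take the spring that matches the one already fitted on the other rod (as tall and as wide) and, keeping hold of it rather than dropping it, thread it down over the bare rod until it stands upright, fully home on the press base, without forcing it: if a coil catches, twist it a little. Then let go, and leave the other two springs on the tray undisturbed.

Things in the scene. Friction and masses are not known exactly. Their poses are not given: they have to be found in the camera images.
- return_spring_mid (a point): centre (half-way up, on the axis) of the return spring to fit: bare steel coil spring standing on the red tray in one of 3 places in a row about 110 mm apart; 75 mm tall, outside diameter 40, inside 32, wire 4, 80 g, flat ends, axis z. Stiff: it does not give under a hand's push. Either end may go down. The tray's floor is 4 mm thick, its rim 12 mm high, 30 mm or more from the coils.
- bare_rod: guide rod without a spring, fixed upright: steel, 12 mm diameter, 60 mm tall, blunt tip, shallow groove 6 mm below it. Origin: its foot, on the press base's flat top face (24 mm above the table) where the spring must rest; z up. Both rods stand on its y axis line: the other, with its 75 x 40 mm spring, is 180 mm away (either way); midway lies a flat 72 mm cutter ring, 10 mm high.
- short_spring_mid (a point): centre (half-way up) of a bystander on the tray: a steel spring of the same 40 mm width but only 35 mm tall; leave it alone
- thin_spring_mid (a point): centre (half-way up) of a bystander on the tray: a slender steel spring 75 mm tall but only 18 mm wide; leave it alone, it tips easily

How it is judged:
By the outcome, as a careful person would: the job done as asked, in the order asked, and still so for the second after the job is handed in, with the robot touching nothing.
It also fails if it takes over 38 s, if anything falls off the work surface, if the arm or the gripper's body presses on something with over 40 N, if the wrist force passes 120 N, or if a joint passes its speed limit or range.

## Working session

There is one attempt and no reset: what is moved stays moved. The work goes in short steps, Python scripts to look and compute and a tool call to move; the robot and the scene stay as the last step left them, time stands still between calls to the robot, and variables do not carry over. Pictures are saved under pics/ and viewed, at most 10 in all, crops included, and the job is handed in when it is done.

Besides the shell and the picture viewer there is one more tool, called after ">>>" as name([rows], argument=value, ...), one row to a line, values as JSON. servo_tool: Moves the arm, as the interface text tells. Its arguments: {"type":"object","properties":{"steps":{"type":"array"},"force":{"type":"number"}},"required":["steps"]}

```bash
mkdir -p pics
cat > h.py <<'E'
import numpy as np, cv2
from rig import *
def save(n,f):
    im=get_image(n); cv2.imwrite(f'pics/{f}.png',im['frame'][:,:,::-1]); return im
def ray(im,u,v,z,st=None):
    d=np.array([(u-im['cx'])/im['fx'],(v-im['cy'])/im['fy'],1.])
    if 'hand_eye' in im:
        H=np.array(im['hand_eye']); R=np.array(st['tcp_rot']); c=np.array(st['ee_pos'])+R@H[:3,3]; d=R@H[:3,:3]@d
    else: c=np.array(im['xyz']); d=np.array(im['rotation'])@d
    return c+d*(z-c[2])/d[2]
def proj(im,p,st=None):
    if 'hand_eye' in im:
        H=np.array(im['hand_eye']); R=np.array(st['tcp_rot']); c=np.array(st['ee_pos'])+R@H[:3,3]; M=R@H[:3,:3]
    else: c=np.array(im['xyz']); M=np.array(im['rotation'])
    q=M.T@(np.array(p)-c); return im['fx']*q[0]/q[2]+im['cx'],im['fy']*q[1]/q[2]+im['cy']
E
python3 - <<'E'
from h import *
import pickle
np.set_printoptions(precision=3,suppress=True)
a=save('top','top');b=save('scene','scene');pickle.dump((a,b),open('im.pkl','wb'))
s=read_state();print(s['time_s'],s['ee_pos'],np.array(s['tcp_rot']),s['width'],grip_point_offset)
for i in (a,b):print(i['xyz'],np.array(i['rotation']),i['fx'])
print(get_image('wrist')['hand_eye'])
E
```

```text
0.1 [0.244 0.575 0.23 ] [[-0.92   0.391 -0.001]
 [ 0.391  0.92  -0.002]
 [-0.    -0.002 -1.   ]] 0.08527975903408805 0.0187
[ 0.469 -0.005  1.066] [[ 0.008 -0.998  0.063]
 [-1.    -0.009 -0.011]
 [ 0.011 -0.063 -0.998]] 445.2643026511509
[1.17  0.218 0.806] [[-0.311  0.707 -0.635]
 [ 0.95   0.22  -0.22 ]
 [-0.016 -0.672 -0.74 ]] 527.3281299545732
[[ 0.    -0.961 -0.275  0.069]
 [ 1.    -0.     0.001 -0.   ]
 [-0.001 -0.275  0.961 -0.143]
 [ 0.     0.     0.     1.   ]]
```

View pics/top.png

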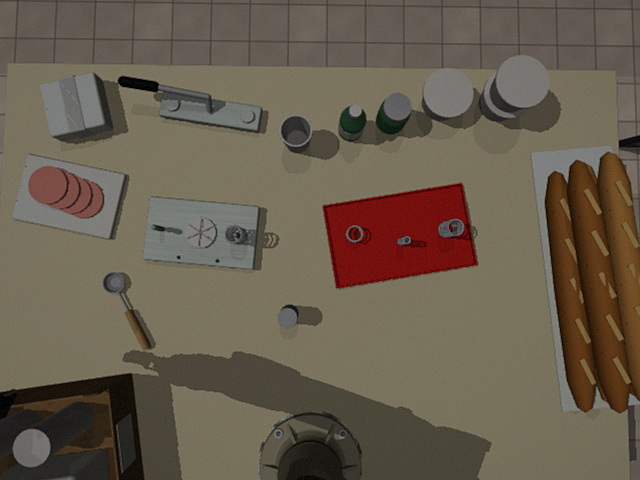

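View pics/scene.png

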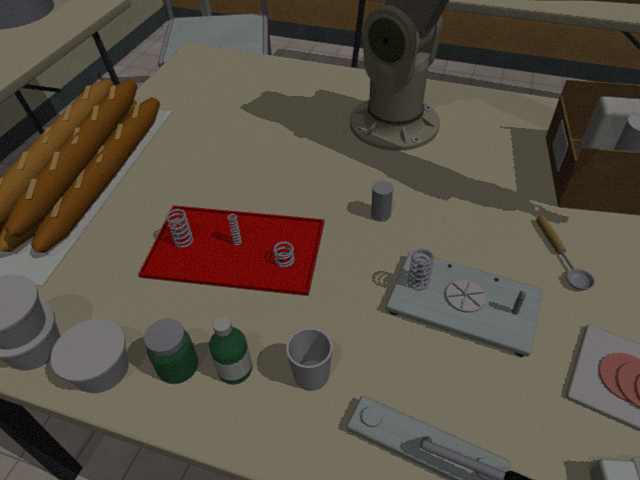

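The top view shows the tray at right: the short spring is at (357,235), the slender one at (405,240) and the target, which is tall and wide, at about (453,228). The press is at left, with its bare rod at about (158,228) and the fitted spring at (237,235). I'll enlarge these areas to read positions.

Run:
```python
from h import *
import pickle
a,b=pickle.load(open('im.pkl','rb'))
def crop(im,u,v,w=50,h=37):
    c=im['frame'][v-h:v+h,u-w:u+w,::-1]; return cv2.resize(c,(400,296),interpolation=cv2.INTER_CUBIC)
m=np.vstack([np.hstack([crop(a,450,228),crop(a,165,228)]),np.hstack([crop(b,180,228),crop(b,520,300)])])
cv2.imwrite('pics/m.png',m)
```

```text
(no output)
```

View pics/m.png

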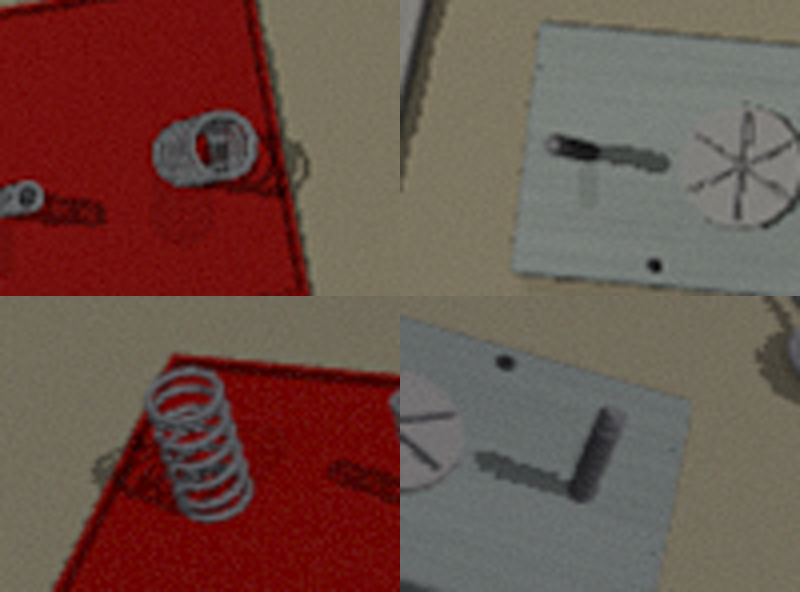

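Run:
```python
from h import *
import pickle
np.set_printoptions(precision=4,suppress=True)
a,b=pickle.load(open('im.pkl','rb'))
for n,z,p,q in [('sp top',.077,(456.5,226.75),(176.2,215)),('sp bot',.006,(445.7,229.7),(185,240.7)),('tip',.084,(153.3,227),(523.7,291.7)),('foot',.025,(164.7,229.2),(515,312.7))]:
    print(n,ray(a,*p,z),ray(b,*q,z))
s=read_state();R=np.array(s['tcp_rot']);
t=ray(a,456.5,226.75,.077)
for w in [(0.45,0.42,.23),(0.5,0.1,.23),(t[0],t[1],.23)]: print(R.T@(np.array(w)-s['ee_pos'])*1000)
```

```text
sp top [ 0.5503 -0.3234  0.077 ] [ 0.5466 -0.3197  0.077 ]
sp bot [ 0.5488 -0.3202  0.006 ] [ 0.5494 -0.3159  0.006 ]
tip [0.5429 0.3492 0.084 ] [0.5439 0.3514 0.084 ]
foot [0.5425 0.3438 0.025 ] [0.5459 0.3512 0.025 ]
[-249.9642  -62.1079    0.5825]
[-421.1024 -337.0834    1.0012]
[-632.9085 -707.1488    1.5643]
```

>>> servo_tool([
  {"dx": -36, "dy": -9, "hand": 1},
  {"dx": -36, "dy": -9},
  {"dx": -36, "dy": -9},
  {"dx": -36, "dy": -9},
  {"dx": -36, "dy": -9},
  {"dx": -36, "dy": -9},
  {"dx": -28, "dy": -18},
  {"dx": -20, "dy": -34},
  {"dx": -20, "dy": -34},
  {"dx": -20, "dy": -34},
  {"dx": -20, "dy": -34},
  {"dx": -20, "dy": -34},
])

```text
invalid input
```

>>> servo_tool([
  {"dx": -20, "dy": -34},
  {"dx": -20, "dy": -34},
  {"dx": -20, "dy": -34},
  {"dx": -20, "dy": -34},
  {"dx": -20, "dy": -34},
  {"dx": -20, "dy": -34},
  {"dx": -20, "dy": -34},
  {"dx": -20, "dy": -34},
  {"dx": -20, "dy": -34},
  {"dx": -20, "dy": -34},
  {"dx": -20, "dy": -34},
  {"dx": 0, "dy": 0},
])

```text
invalid input
```

>>> servo_tool([
  {"dx": -36, "dy": -9, "dz": 0, "rx": 0, "ry": 0, "rz": 0, "hand": 1},
])

```text
time_s: 0.23
ee_pos: [0.2657, 0.5572, 0.2302]
tcp_rot: [[-0.925, 0.38, -0.005], [0.38, 0.925, 0.001], [0.005, -0.001, -1.0]]
contact_force: [-1.5, 0.8, -1.2]
width: 0.086
grip_force: 0.0
```

>>> servo_tool([
  {"dx": -36, "dy": -9, "dz": 0, "rx": 0, "ry": 0, "rz": 0, "hand": 1},
  {"dx": -36, "dy": -9, "dz": 0, "rx": 0, "ry": 0, "rz": 0, "hand": 1},
  {"dx": -36, "dy": -9, "dz": 0, "rx": 0, "ry": 0, "rz": 0, "hand": 1},
  {"dx": -36, "dy": -9, "dz": 0, "rx": 0, "ry": 0, "rz": 0, "hand": 1},
  {"dx": -36, "dy": -9, "dz": 0, "rx": 0, "ry": 0, "rz": 0, "hand": 1},
  {"dx": -28, "dy": -18, "dz": 0, "rx": 0, "ry": 0, "rz": 0, "hand": 1},
  {"dx": -20, "dy": -34, "dz": 0, "rx": 0, "ry": 0, "rz": 0, "hand": 1},
  {"dx": -20, "dy": -34, "dz": 0, "rx": 0, "ry": 0, "rz": 0, "hand": 1},
  {"dx": -20, "dy": -34, "dz": 0, "rx": 0, "ry": 0, "rz": 0, "hand": 1},
  {"dx": -20, "dy": -34, "dz": 0, "rx": 0, "ry": 0, "rz": 0, "hand": 1},
  {"dx": -20, "dy": -34, "dz": 0, "rx": 0, "ry": 0, "rz": 0, "hand": 1},
  {"dx": -20, "dy": -34, "dz": 0, "rx": 0, "ry": 0, "rz": 0, "hand": 1},
])

```text
time_s: 1.23
ee_pos: [0.4712, 0.1769, 0.2311]
tcp_rot: [[-0.92, 0.391, -0.0], [0.391, 0.92, 0.0], [0.0, -0.0, -1.0]]
contact_force: [0.8, 0.3, 0.6]
width: 0.0854
grip_force: 0.0
```

>>> servo_tool([
  {"dx": -20, "dy": -34, "dz": 0, "rx": 0, "ry": 0, "rz": 0, "hand": 1},
  {"dx": -20, "dy": -34, "dz": 0, "rx": 0, "ry": 0, "rz": 0, "hand": 1},
  {"dx": -20, "dy": -34, "dz": 0, "rx": 0, "ry": 0, "rz": 0, "hand": 1},
  {"dx": -20, "dy": -34, "dz": 0, "rx": 0, "ry": 0, "rz": 0, "hand": 1},
  {"dx": -20, "dy": -34, "dz": 0, "rx": 0, "ry": 0, "rz": 0, "hand": 1},
  {"dx": -20, "dy": -34, "dz": 0, "rx": 0, "ry": 0, "rz": 0, "hand": 1},
  {"dx": -20, "dy": -34, "dz": 0, "rx": 0, "ry": 0, "rz": 0, "hand": 1},
  {"dx": -20, "dy": -34, "dz": 0, "rx": 0, "ry": 0, "rz": 0, "hand": 1},
  {"dx": -20, "dy": -34, "dz": 0, "rx": 0, "ry": 0, "rz": 0, "hand": 1},
  {"dx": -20, "dy": -34, "dz": 0, "rx": 0, "ry": 0, "rz": 0, "hand": 1},
  {"dx": 0, "dy": 0, "dz": 0, "rx": 0, "ry": 0, "rz": 0, "hand": 1},
  {"dx": 0, "dy": 0, "dz": 0, "rx": 0, "ry": 0, "rz": 0, "hand": 1},
])

```text
time_s: 2.23
ee_pos: [0.5216, -0.2154, 0.2308]
tcp_rot: [[-0.918, 0.396, -0.001], [0.396, 0.918, -0.001], [0.001, -0.002, -1.0]]
contact_force: [0.4, 0.6, -0.6]
width: 0.0854
grip_force: 0.0
```

>>> servo_tool([
  {"dx": -22, "dy": -28.5, "dz": 0, "rx": 0, "ry": 0, "rz": 0, "hand": 1},
  {"dx": -22, "dy": -28.5, "dz": 20, "rx": 0, "ry": 0, "rz": 0, "hand": 1},
  {"dx": -22, "dy": -28.5, "dz": 20, "rx": 0, "ry": 0, "rz": 0, "hand": 1},
  {"dx": 0, "dy": 0, "dz": 20, "rx": 0, "ry": 0, "rz": 0, "hand": 1},
  {"dx": 0, "dy": 0, "dz": 0, "rx": 0, "ry": 0, "rz": 0, "hand": 1},
  {"dx": 0, "dy": 0, "dz": 0, "rx": 0, "ry": 0, "rz": 0, "hand": 1},
])

```text
time_s: 2.73
ee_pos: [0.5498, -0.3145, 0.1701]
tcp_rot: [[-0.921, 0.39, -0.003], [0.39, 0.921, 0.002], [0.003, 0.001, -1.0]]
contact_force: [0.2, -0.5, 0.4]
width: 0.0857
grip_force: 0.0
```

Run:
```python
from h import *
import pickle
s=read_state();im=save('wrist','w1');pickle.dump((s,im),open('w1.pkl','wb'))
print(s['ee_pos'],s['tcp_rot'],proj(im,(.549,-.320,.077),s),proj(im,(.549,-.32,.006),s))
```

```text
[ 0.54984468 -0.31448438  0.17005377] [[-0.92101377  0.38952033 -0.00274719]
 [ 0.38951438  0.92101708  0.00246592]
 [ 0.00349074  0.00120107 -0.99999319]] (np.float64(313.03666431077227), np.float64(245.3740057969577)) (np.float64(314.5350214781952), np.float64(224.1396954944733))
```

View pics/w1.png

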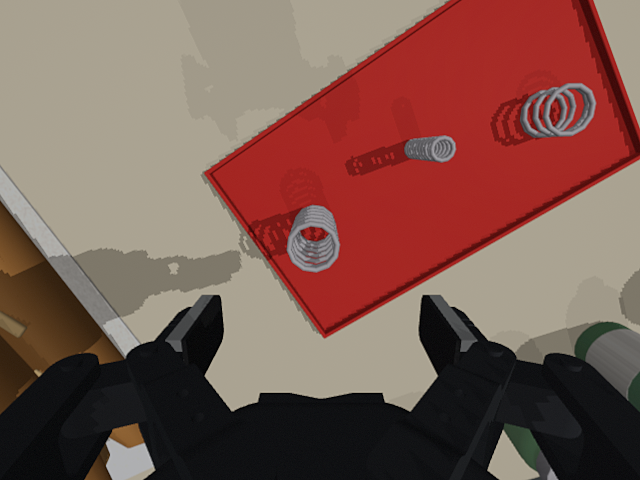

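>>> servo_tool([
  {"dx": -1.4, "dy": -5.4, "dz": 25, "rx": 0, "ry": 0, "rz": 0, "hand": 1},
  {"dx": 0, "dy": 0, "dz": 25, "rx": 0, "ry": 0, "rz": 0, "hand": 1},
  {"dx": 0, "dy": 0, "dz": 25, "rx": 0, "ry": 0, "rz": 0, "hand": 1},
  {"dx": 0, "dy": 0, "dz": 25, "rx": 0, "ry": 0, "rz": 0, "hand": 1},
  {"dx": 0, "dy": 0, "dz": 20, "rx": 0, "ry": 0, "rz": 0, "hand": 1},
  {"dx": 0, "dy": 0, "dz": 12, "rx": 0, "ry": 0, "rz": 0, "hand": 1},
  {"dx": 0, "dy": 0, "dz": 6, "rx": 0, "ry": 0, "rz": 0, "hand": 1},
  {"dx": 0, "dy": 0, "dz": 0, "rx": 0, "ry": 0, "rz": 0, "hand": 1},
  {"dx": 0, "dy": 0, "dz": 0, "rx": 0, "ry": 0, "rz": 0, "hand": 1},
])

```text
time_s: 3.53
ee_pos: [0.5501, -0.3222, 0.0349]
tcp_rot: [[-0.921, 0.39, 0.002], [0.39, 0.921, -0.001], [-0.002, 0.0, -1.0]]
contact_force: [0.2, -0.4, 0.8]
width: 0.0852
grip_force: 0.0
```

>>> servo_tool([
  {"dx": 0, "dy": 0, "dz": 0, "rx": 0, "ry": 0, "rz": 0, "hand": -0.3},
  {"dx": 0, "dy": 0, "dz": 0, "rx": 0, "ry": 0, "rz": 0, "hand": -0.3},
  {"dx": 0, "dy": 0, "dz": 0, "rx": 0, "ry": 0, "rz": 0, "hand": -0.3},
  {"dx": 0, "dy": 0, "dz": 0, "rx": 0, "ry": 0, "rz": 0, "hand": -0.3},
  {"dx": 0, "dy": 0, "dz": 0, "rx": 0, "ry": 0, "rz": 0, "hand": -0.3},
  {"dx": 0, "dy": 0, "dz": 0, "rx": 0, "ry": 0, "rz": 0, "hand": -0.3},
  {"dx": 0, "dy": 0, "dz": 0, "rx": 0, "ry": 0, "rz": 0, "hand": -0.3},
  {"dx": 0, "dy": 0, "dz": 0, "rx": 0, "ry": 0, "rz": 0, "hand": -0.3},
  {"dx": 0, "dy": 0, "dz": 0, "rx": 0, "ry": 0, "rz": 0, "hand": -0.3},
  {"dx": 0, "dy": 0, "dz": 0, "rx": 0, "ry": 0, "rz": 0, "hand": -0.3},
], force=40)

```text
time_s: 4.37
ee_pos: [0.5496, -0.3224, 0.034]
tcp_rot: [[-0.92, 0.391, 0.001], [0.391, 0.92, -0.0], [-0.001, 0.0, -1.0]]
contact_force: [-0.5, 0.9, 6.1]
width: 0.0379
grip_force: 39.6
```

>>> servo_tool([
  {"dx": 0, "dy": 0, "dz": -8, "rx": 0, "ry": 0, "rz": 0, "hand": -0.3},
  {"dx": 0, "dy": 0, "dz": -20, "rx": 0, "ry": 0, "rz": 0, "hand": -0.3},
  {"dx": 0, "dy": 0, "dz": -30, "rx": 0, "ry": 0, "rz": 0, "hand": -0.3},
  {"dx": 0, "dy": 0, "dz": -35, "rx": 0, "ry": 0, "rz": 0, "hand": -0.3},
  {"dx": 0, "dy": 0, "dz": -35, "rx": 0, "ry": 0, "rz": 0, "hand": -0.3},
  {"dx": 0, "dy": 0, "dz": -30, "rx": 0, "ry": 0, "rz": 0, "hand": -0.3},
  {"dx": 0, "dy": 0, "dz": -20, "rx": 0, "ry": 0, "rz": 0, "hand": -0.3},
  {"dx": 6, "dy": 14, "dz": 0, "rx": 0, "ry": 0, "rz": 0, "hand": -0.3},
  {"dx": 12, "dy": 28, "dz": 0, "rx": 0, "ry": 0, "rz": 0, "hand": -0.3},
  {"dx": 14, "dy": 32, "dz": 0, "rx": 0, "ry": 0, "rz": 0, "hand": -0.3},
  {"dx": 14, "dy": 32, "dz": 0, "rx": 0, "ry": 0, "rz": 0, "hand": -0.3},
  {"dx": 14, "dy": 32, "dz": 0, "rx": 0, "ry": 0, "rz": 0, "hand": -0.3},
])

```text
time_s: 5.37
ee_pos: [0.5471, -0.1706, 0.2113]
tcp_rot: [[-0.92, 0.392, -0.001], [0.392, 0.92, -0.0], [0.0, -0.0, -1.0]]
contact_force: [0.6, 0.2, -0.6]
width: 0.0378
grip_force: 40.3
```

>>> servo_tool([
  {"dx": 14, "dy": 32, "dz": 0, "rx": 0, "ry": 0, "rz": 0, "hand": -0.3},
  {"dx": 14, "dy": 32, "dz": 0, "rx": 0, "ry": 0, "rz": 0, "hand": -0.3},
  {"dx": 14, "dy": 32, "dz": 0, "rx": 0, "ry": 0, "rz": 0, "hand": -0.3},
  {"dx": 14, "dy": 32, "dz": 0, "rx": 0, "ry": 0, "rz": 0, "hand": -0.3},
  {"dx": 14, "dy": 32, "dz": 0, "rx": 0, "ry": 0, "rz": 0, "hand": -0.3},
  {"dx": 14, "dy": 32, "dz": 0, "rx": 0, "ry": 0, "rz": 0, "hand": -0.3},
  {"dx": 14, "dy": 32, "dz": 0, "rx": 0, "ry": 0, "rz": 0, "hand": -0.3},
  {"dx": 14, "dy": 32, "dz": 0, "rx": 0, "ry": 0, "rz": 0, "hand": -0.3},
  {"dx": 14, "dy": 32, "dz": 0, "rx": 0, "ry": 0, "rz": 0, "hand": -0.3},
  {"dx": 14, "dy": 32, "dz": 0, "rx": 0, "ry": 0, "rz": 0, "hand": -0.3},
  {"dx": 14, "dy": 32, "dz": 0, "rx": 0, "ry": 0, "rz": 0, "hand": -0.3},
  {"dx": 0, "dy": 0, "dz": 0, "rx": 0, "ry": 0, "rz": 0, "hand": -0.3},
])

```text
time_s: 6.37
ee_pos: [0.5413, 0.2217, 0.2106]
tcp_rot: [[-0.925, 0.381, -0.002], [0.381, 0.925, 0.003], [0.003, 0.002, -1.0]]
contact_force: [-0.9, 1.7, -2.0]
width: 0.0376
grip_force: 40.3
```

>>> servo_tool([
  {"dx": 11.8, "dy": 29.7, "dz": 0, "rx": 0, "ry": 0, "rz": 0, "hand": -0.3},
  {"dx": 11.8, "dy": 29.7, "dz": 0, "rx": 0, "ry": 0, "rz": 0, "hand": -0.3},
  {"dx": 11.8, "dy": 29.7, "dz": 0, "rx": 0, "ry": 0, "rz": 0, "hand": -0.3},
  {"dx": 11.8, "dy": 29.7, "dz": 0, "rx": 0, "ry": 0, "rz": 0, "hand": -0.3},
  {"dx": 0, "dy": 0, "dz": 0, "rx": 0, "ry": 0, "rz": 0, "hand": -0.3},
  {"dx": 0, "dy": 0, "dz": 0, "rx": 0, "ry": 0, "rz": 0, "hand": -0.3},
  {"dx": 0, "dy": 0, "dz": 0, "rx": 0, "ry": 0, "rz": 0, "hand": -0.3},
])

```text
time_s: 6.95
ee_pos: [0.5469, 0.3391, 0.211]
tcp_rot: [[-0.92, 0.392, -0.0], [0.392, 0.92, -0.002], [-0.0, -0.002, -1.0]]
contact_force: [-0.9, -0.9, -2.2]
width: 0.0378
grip_force: 40.4
```

Run:
```python
from h import *
import pickle
s=read_state();im=save('wrist','w2');b=get_image('scene');pickle.dump((s,im,b),open('w2.pkl','wb'))
e=s['ee_pos'];print(e,proj(im,(.544,.350,.084),s),proj(im,(.544,.350,.025),s))
u,v=map(int,proj(b,(e[0],e[1],.15)));print(u,v)
u0,v0=u-100,v-75
cv2.imwrite('pics/s2.png',cv2.resize(b['frame'][v0:v0+150,u0:u0+200,::-1],(800,600),interpolation=cv2.INTER_CUBIC))
```

```text
[0.54691977 0.33908331 0.21098412] (np.float64(331.30396737210975), np.float64(223.7334145257488)) (np.float64(329.5343462672724), np.float64(210.53400091440307))
526 266
```

View pics/w2.png

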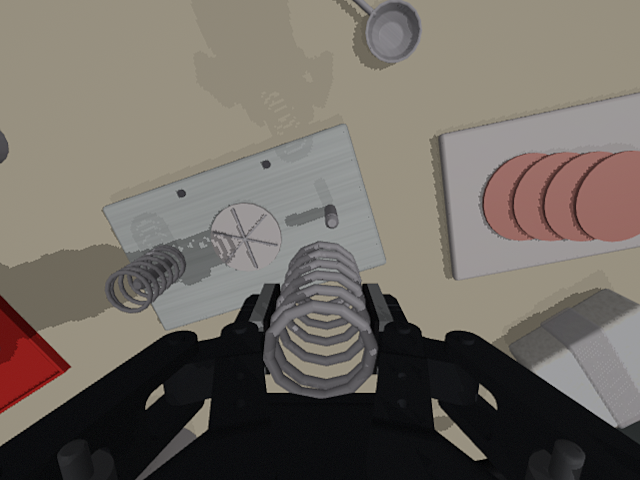

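View pics/s2.png

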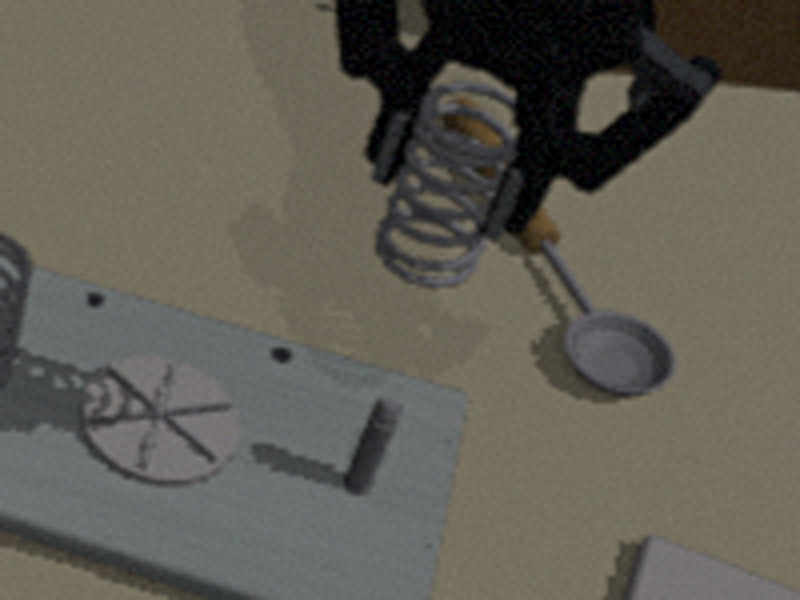

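Run:
```python
from h import *
import pickle
np.set_printoptions(precision=4,suppress=True)
s,im,b=pickle.load(open('w2.pkl','rb'));R=np.array(s['tcp_rot']);e=np.array(s['ee_pos'])
t=ray(im,332,221,.084,s);f=ray(im,331,208,.025,s);print('tip',t,f)
for n,u,v,z in [('top',320,348,.254),('bot',323,262,.183)]:
    p=ray(im,u,v,z,s);print(n,p,R.T@(p-e)*1000)
# scene crop
u0,v0=426,191
for n,u,v,z in [('tip',388,405,.084),('foot',358,490,.025),('sptop',470,108,.254),('spbot',431,254,.183)]:
    print(n,ray(b,u0+u/4,v0+v/4,z))
print('need',R.T@(t-e)*1000)
```

```text
tip [0.5421 0.3514 0.084 ] [0.5422 0.3524 0.025 ]
top [0.5451 0.3397 0.254 ] [  1.9579  -0.1866 -43.0163]
bot [0.5398 0.3436 0.183 ] [ 8.3421  1.387  27.9794]
tip [0.5455 0.3504 0.084 ]
foot [0.5475 0.3522 0.025 ]
sptop [0.5418 0.3373 0.254 ]
spbot [0.5498 0.3425 0.183 ]
need [  9.3401   9.6539 126.9667]
```

Run:
```python
from h import *
import pickle
s,im,b=pickle.load(open('w2.pkl','rb'));R=np.array(s['tcp_rot']);e=np.array(s['ee_pos'])
out=[]
for I,st,(x0,y0,w,h) in [(im,s,(250,220,150,200)),(b,None,(500,200,75,100))]:
    k=400/w; c=cv2.resize(np.ascontiguousarray(I['frame'][y0:y0+h,x0:x0+w,::-1]),None,fx=k,fy=k,interpolation=cv2.INTER_CUBIC)
    for z,col in [(-45+2,(0,255,255)),(28,(0,255,0))]:
        p=[proj(I,e+R@np.array([1.5+18*np.cos(a),18*np.sin(a),z])/1e3,st) for a in np.linspace(0,6.283,40)]
        cv2.polylines(c,[np.int32((np.array(p)-(x0,y0)+.5)*k)],True,col,1)
    out.append(c)
m=np.hstack(out);cv2.imwrite('pics/o.png',m);print(m.shape)
```

```text
(533, 800, 3)
```

View pics/o.png

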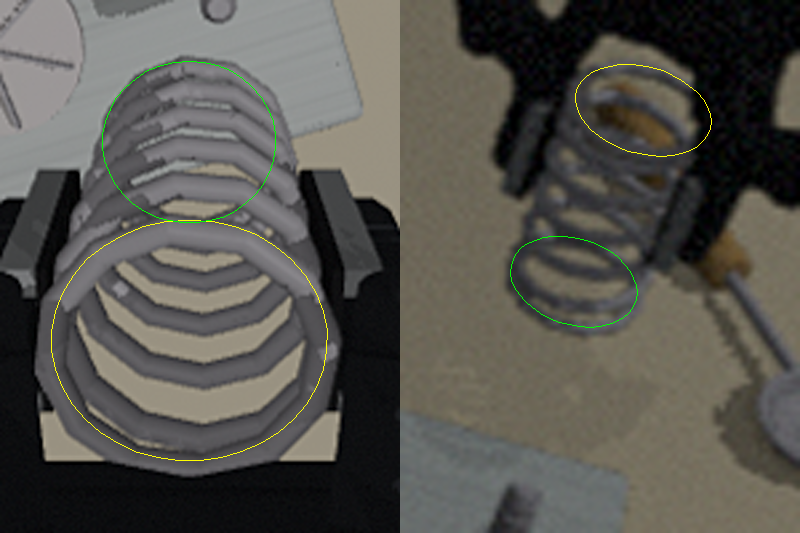

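The overlay shows the spring held upright, with its axis about 1.5 mm towards +x of the tool. The rod tip is at (332,221) in the wrist view. I'll line up and come down to just above the tip.

>>> servo_tool([
  {"dx": 7, "dy": 9.5, "dz": 0, "rx": 0, "ry": 0, "rz": 0, "hand": -0.3},
  {"dx": 0, "dy": 0, "dz": 20, "rx": 0, "ry": 0, "rz": 0, "hand": -0.3},
  {"dx": 0, "dy": 0, "dz": 30, "rx": 0, "ry": 0, "rz": 0, "hand": -0.3},
  {"dx": 0, "dy": 0, "dz": 20, "rx": 0, "ry": 0, "rz": 0, "hand": -0.3},
  {"dx": 0, "dy": 0, "dz": 10, "rx": 0, "ry": 0, "rz": 0, "hand": -0.3},
  {"dx": 0, "dy": 0, "dz": 0, "rx": 0, "ry": 0, "rz": 0, "hand": -0.3},
  {"dx": 0, "dy": 0, "dz": 0, "rx": 0, "ry": 0, "rz": 0, "hand": -0.3},
  {"dx": 0, "dy": 0, "dz": 0, "rx": 0, "ry": 0, "rz": 0, "hand": -0.3},
])

```text
time_s: 7.72
ee_pos: [0.545, 0.3521, 0.1332]
tcp_rot: [[-0.92, 0.391, 0.002], [0.391, 0.92, 0.002], [-0.001, 0.002, -1.0]]
contact_force: [-0.7, 0.4, -1.1]
width: 0.0375
grip_force: 40.5
```

Run:
```python
from h import *
s=read_state();im=get_image('wrist');b=get_image('scene');R=np.array(s['tcp_rot']);e=np.array(s['ee_pos'])
out=[]
for I,st,(x0,y0,w,h) in [(im,s,(250,200,150,200)),(b,None,(480,215,75,100))]:
    k=400/w; c=cv2.resize(np.ascontiguousarray(I['frame'][y0:y0+h,x0:x0+w,::-1]),None,fx=k,fy=k,interpolation=cv2.INTER_CUBIC)
    p=[proj(I,e+R@np.array([1.5+18*np.cos(a),18*np.sin(a),28])/1e3,st) for a in np.linspace(0,6.283,40)]
    cv2.polylines(c,[np.int32((np.array(p)-(x0,y0)+.5)*k)],True,(0,255,0),1)
    p=[proj(I,e*[1,1,0]+R@np.array([1.5,0,0])/1e3*[1,1,0]+[0,0,z],st) for z in (.024,.084)]
    cv2.polylines(c,[np.int32((np.array(p)-(x0,y0)+.5)*k)],False,(255,0,255),1)
    out.append(c)
cv2.imwrite('pics/o2.png',np.hstack(out));print(e,s['contact_force'])
```

```text
[0.5449654  0.35211261 0.13318182] [-0.6922949   0.37326455 -1.10849704]
```

View pics/o2.png

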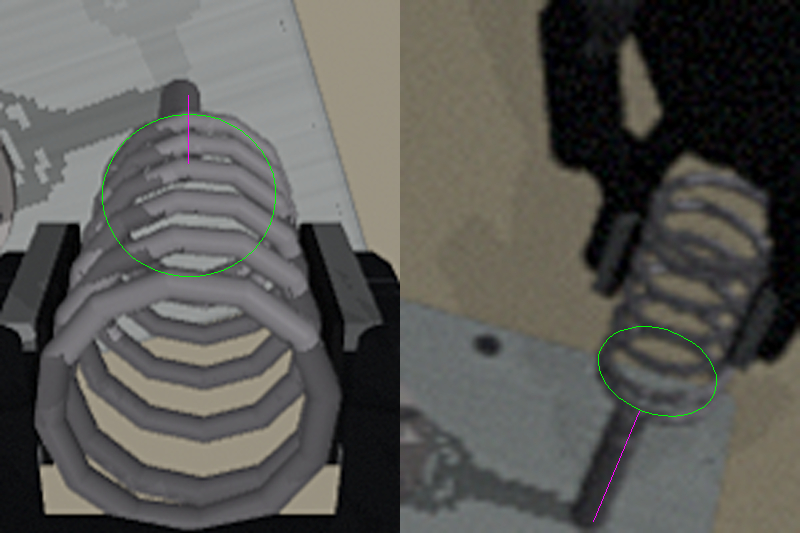

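The rod is about 2.5 mm towards the tool's -y from the spring's axis, well inside the 10 mm clearance. I'll correct that and thread down.

>>> servo_tool([
  {"dx": 0.5, "dy": -2.5, "dz": 0, "rx": 0, "ry": 0, "rz": 0, "hand": -0.3},
  {"dx": 0, "dy": 0, "dz": 5, "rx": 0, "ry": 0, "rz": 0, "hand": -0.3},
  {"dx": 0, "dy": 0, "dz": 6, "rx": 0, "ry": 0, "rz": 0, "hand": -0.3},
  {"dx": 0, "dy": 0, "dz": 6, "rx": 0, "ry": 0, "rz": 0, "hand": -0.3},
  {"dx": 0, "dy": 0, "dz": 6, "rx": 0, "ry": 0, "rz": 0, "hand": -0.3},
  {"dx": 0, "dy": 0, "dz": 6, "rx": 0, "ry": 0, "rz": 0, "hand": -0.3},
  {"dx": 0, "dy": 0, "dz": 0, "rx": 0, "ry": 0, "rz": 0, "hand": -0.3},
  {"dx": 0, "dy": 0, "dz": 0, "rx": 0, "ry": 0, "rz": 0, "hand": -0.3},
])

```text
time_s: 8.48
ee_pos: [0.5422, 0.3494, 0.1015]
tcp_rot: [[-0.92, 0.391, -0.001], [0.391, 0.92, -0.001], [0.001, -0.001, -1.0]]
contact_force: [0.2, -0.3, -0.9]
width: 0.0375
grip_force: 40.5
```

>>> servo_tool([
  {"dx": 0, "dy": 0, "dz": 6, "rx": 0, "ry": 0, "rz": 0, "hand": -0.3},
  {"dx": 0, "dy": 0, "dz": 7, "rx": 0, "ry": 0, "rz": 0, "hand": -0.3},
  {"dx": 0, "dy": 0, "dz": 7, "rx": 0, "ry": 0, "rz": 0, "hand": -0.3},
  {"dx": 0, "dy": 0, "dz": 7, "rx": 0, "ry": 0, "rz": 0, "hand": -0.3},
  {"dx": 0, "dy": 0, "dz": 7, "rx": 0, "ry": 0, "rz": 0, "hand": -0.3},
  {"dx": 0, "dy": 0, "dz": 6, "rx": 0, "ry": 0, "rz": 0, "hand": -0.3},
  {"dx": 0, "dy": 0, "dz": 3, "rx": 0, "ry": 0, "rz": 0, "hand": -0.3},
  {"dx": 0, "dy": 0, "dz": 0, "rx": 0, "ry": 0, "rz": 0, "hand": -0.3},
  {"dx": 0, "dy": 0, "dz": 0, "rx": 0, "ry": 0, "rz": 0, "hand": -0.3},
])

```text
time_s: 9.23
ee_pos: [0.5426, 0.3495, 0.0591]
tcp_rot: [[-0.92, 0.391, -0.0], [0.391, 0.92, -0.0], [0.0, -0.0, -1.0]]
contact_force: [-0.0, -0.2, -1.3]
width: 0.0379
grip_force: 40.5
```

>>> servo_tool([
  {"dx": 0, "dy": 0, "dz": 1, "rx": 0, "ry": 0, "rz": 0, "hand": -0.3},
  {"dx": 0, "dy": 0, "dz": 0.5, "rx": 0, "ry": 0, "rz": 0, "hand": -0.3},
  {"dx": 0, "dy": 0, "dz": 0, "rx": 0, "ry": 0, "rz": 0, "hand": -0.3},
  {"dx": 0, "dy": 0, "dz": 0, "rx": 0, "ry": 0, "rz": 0, "hand": -0.3},
])

```text
time_s: 9.57
ee_pos: [0.5427, 0.3496, 0.058]
tcp_rot: [[-0.92, 0.391, 0.0], [0.391, 0.92, 0.0], [-0.0, 0.0, -1.0]]
contact_force: [-0.3, -0.6, -1.1]
width: 0.0378
grip_force: 40.5
```

>>> servo_tool([
  {"dx": 0, "dy": 0, "dz": 1, "rx": 0, "ry": 0, "rz": 0, "hand": -0.3},
  {"dx": 0, "dy": 0, "dz": 1, "rx": 0, "ry": 0, "rz": 0, "hand": -0.3},
  {"dx": 0, "dy": 0, "dz": 0, "rx": 0, "ry": 0, "rz": 0, "hand": -0.3},
  {"dx": 0, "dy": 0, "dz": 0, "rx": 0, "ry": 0, "rz": 0, "hand": -0.3},
])

```text
time_s: 9.9
ee_pos: [0.5425, 0.3495, 0.0556]
tcp_rot: [[-0.92, 0.391, -0.0], [0.391, 0.92, -0.0], [0.0, -0.0, -1.0]]
contact_force: [0.1, 0.9, -0.9]
width: 0.0379
grip_force: 40.5
```

>>> servo_tool([
  {"dx": 0, "dy": 0, "dz": 0.7, "rx": 0, "ry": 0, "rz": 0, "hand": -0.3},
  {"dx": 0, "dy": 0, "dz": 0, "rx": 0, "ry": 0, "rz": 0, "hand": -0.3},
  {"dx": 0, "dy": 0, "dz": 0, "rx": 0, "ry": 0, "rz": 0, "hand": -0.3},
])

```text
time_s: 10.15
ee_pos: [0.5425, 0.3495, 0.055]
tcp_rot: [[-0.92, 0.391, -0.0], [0.391, 0.92, -0.0], [0.0, -0.0, -1.0]]
contact_force: [0.0, 0.3, -0.7]
width: 0.0378
grip_force: 40.5
```

>>> servo_tool([
  {"dx": 0, "dy": 0, "dz": 0.7, "rx": 0, "ry": 0, "rz": 0, "hand": -0.3},
  {"dx": 0, "dy": 0, "dz": 0, "rx": 0, "ry": 0, "rz": 0, "hand": -0.3},
  {"dx": 0, "dy": 0, "dz": 0, "rx": 0, "ry": 0, "rz": 0, "hand": -0.3},
])

```text
time_s: 10.4
ee_pos: [0.5425, 0.3495, 0.0543]
tcp_rot: [[-0.92, 0.391, -0.0], [0.391, 0.92, -0.0], [0.0, -0.0, -1.0]]
contact_force: [1.4, 0.3, -1.4]
width: 0.0376
grip_force: 40.5
```

>>> servo_tool([
  {"dx": 0, "dy": 0, "dz": 0.6, "rx": 0, "ry": 0, "rz": 0, "hand": -0.3},
  {"dx": 0, "dy": 0, "dz": 0, "rx": 0, "ry": 0, "rz": 0, "hand": -0.3},
  {"dx": 0, "dy": 0, "dz": 0, "rx": 0, "ry": 0, "rz": 0, "hand": -0.3},
])

```text
time_s: 10.65
ee_pos: [0.5427, 0.3496, 0.0541]
tcp_rot: [[-0.92, 0.391, 0.0], [0.391, 0.92, 0.0], [-0.0, 0.0, -1.0]]
contact_force: [0.7, -0.6, 2.2]
width: 0.0374
grip_force: 40.4
```

Contact comes at the predicted height, z = 0.054. One small seating step, then release.

>>> servo_tool([
  {"dx": 0, "dy": 0, "dz": 0.4, "rx": 0, "ry": 0, "rz": 0, "hand": -0.3},
  {"dx": 0, "dy": 0, "dz": 0, "rx": 0, "ry": 0, "rz": 0, "hand": -0.3},
  {"dx": 0, "dy": 0, "dz": 0, "rx": 0, "ry": 0, "rz": 0, "hand": 0.1},
  {"dx": 0, "dy": 0, "dz": 0, "rx": 0, "ry": 0, "rz": 0, "hand": 0.3},
  {"dx": 0, "dy": 0, "dz": 0, "rx": 0, "ry": 0, "rz": 0, "hand": 0.6},
  {"dx": 0, "dy": 0, "dz": 0, "rx": 0, "ry": 0, "rz": 0, "hand": 1},
  {"dx": 0, "dy": 0, "dz": 0, "rx": 0, "ry": 0, "rz": 0, "hand": 1},
  {"dx": 0, "dy": 0, "dz": 0, "rx": 0, "ry": 0, "rz": 0, "hand": 1},
  {"dx": 0, "dy": 0, "dz": 0, "rx": 0, "ry": 0, "rz": 0, "hand": 1},
  {"dx": 0, "dy": 0, "dz": 0, "rx": 0, "ry": 0, "rz": 0, "hand": 1},
])

```text
time_s: 11.48
ee_pos: [0.5425, 0.3496, 0.0533]
tcp_rot: [[-0.92, 0.391, -0.0], [0.391, 0.92, -0.0], [0.0, -0.0, -1.0]]
contact_force: [0.5, -0.4, 0.2]
width: 0.0857
grip_force: 0.0
```

>>> servo_tool([
  {"dx": 0, "dy": 0, "dz": -8, "rx": 0, "ry": 0, "rz": 0, "hand": 1},
  {"dx": 0, "dy": 0, "dz": -15, "rx": 0, "ry": 0, "rz": 0, "hand": 1},
  {"dx": 0, "dy": 0, "dz": -25, "rx": 0, "ry": 0, "rz": 0, "hand": 1},
  {"dx": 0, "dy": 0, "dz": -30, "rx": 0, "ry": 0, "rz": 0, "hand": 1},
  {"dx": 0, "dy": 0, "dz": -30, "rx": 0, "ry": 0, "rz": 0, "hand": 1},
  {"dx": 0, "dy": 0, "dz": -30, "rx": 0, "ry": 0, "rz": 0, "hand": 1},
  {"dx": 0, "dy": 0, "dz": -15, "rx": 0, "ry": 0, "rz": 0, "hand": 1},
  {"dx": 0, "dy": 0, "dz": 0, "rx": 0, "ry": 0, "rz": 0, "hand": 1},
  {"dx": 0, "dy": 0, "dz": 0, "rx": 0, "ry": 0, "rz": 0, "hand": 1},
  {"dx": 0, "dy": 0, "dz": 0, "rx": 0, "ry": 0, "rz": 0, "hand": 1},
])

```text
time_s: 12.32
ee_pos: [0.5422, 0.3494, 0.2058]
tcp_rot: [[-0.92, 0.391, -0.001], [0.391, 0.92, -0.0], [0.001, -0.001, -1.0]]
contact_force: [0.1, 0.2, -0.6]
width: 0.0853
grip_force: 0.0
```

Run:
```python
from h import *
b=get_image('scene')['frame'];w=get_image('wrist')['frame']
m=np.hstack([cv2.resize(b[150:350,120:560],(440,200)),cv2.resize(w,(360,200))])
t=np.hstack([cv2.resize(b[230:340,380:540],(440,302),interpolation=cv2.INTER_CUBIC),cv2.resize(w[80:362,150:486],(360,302))])
cv2.imwrite('pics/f.png',np.vstack([m,t])[:,:,::-1])
```

```text
(no output)
```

View pics/f.png

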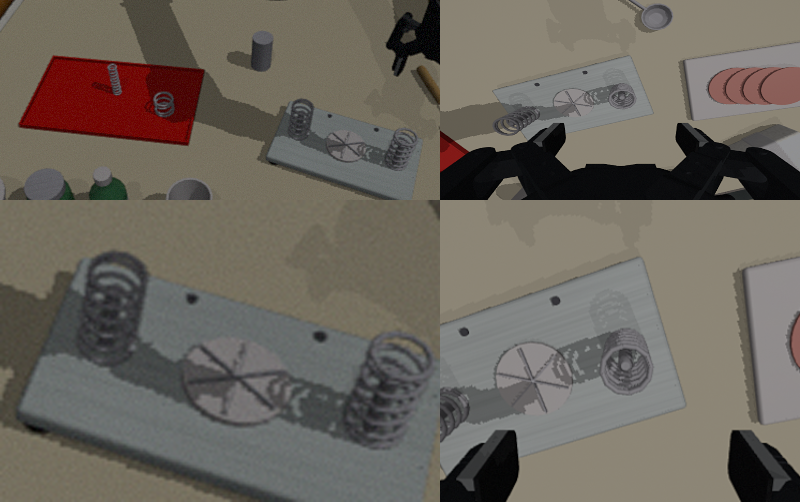

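The spring stands upright on the base with the rod inside it, level with its twin, and the other two springs are still on the tray.

```bash
python3 -c "from rig import *; print(finish_job())"
```

```text
the job is handed in; nothing more can be done
None
```

The matching 75 x 40 mm spring is on the bare rod, upright and fully home on the press base; I let go and handed the job in at about 12 s, with the other two springs untouched on the tray.

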